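Load the drying canisters, then crack the sealed drying chamber and hold it ajar

ROBOT

A 6-joint arm with a two-finger parallel gripper is mounted at the origin on a cart in front of the work surface, level with it; the furniture and walls round the work are solid. World frame = base frame: x ahead of the robot, y to its left, z up, the work surface at z = 0. Lengths are in mm, angles in rad, forces in N, time in s.
With the tool pointing down it reaches from about 400 to 925 mm from the base axis. Payload 12.5 kg.
Tool frame: the origin (TCP) lies midway between the tips of the shut fingers; the grasp point (between the pads) lies 19 mm behind it (env.pinch_z is the z of the grasp point in the tool frame, in mm); z points along the fingers, y is the line along which they close (so a half turn about z gives the same grasp; the last joint's range is limited). The gripper opens to 95 mm and grips with 3 to 60 N. Pads are 20 mm wide; open, the fingers measure 119 mm over their backs; the gripper's body (75 mm by 180 mm) begins 59 mm behind the grasp point.
Start: joints at [-1.445, 0.491, 1.559, -0, 1.092, -0.106], TCP at [143.603, -608.297, 214.661] pointing down, gripper open.
Joint ranges: [-3.1, 3.1], [-0.84, 2.19], [0.05, 2.79], [-1.13, 4.28], [0.06, 2.93], [-2.69, 2.69]. Speed limits (rad/s): [2.22, 2.22, 2.79, 3.14, 3.14, 3.14].

INTERFACE

Orientations are given as [roll, pitch, yaw] about the fixed x, y, z axes, in that order (R = Rz(yaw) Ry(pitch) Rx(roll)).
In Python, from cell import env, eyes gives the robot as it stands.
- The arm moves only by the shell command python3 -m inch 'ROWS'. ROWS is JSON, a list of rows, each a list of 3 entries, a list of its own where there are three numbers: the shift along the tool's x, y, z in units of 60 mm (1.0 is 60 mm), then the turn about the tool's z in units of 5 degrees (1.0 is 5 degrees), then the closure, from -1 (fully open) to 1 (shut). In form: [[[tx, ty, tz], turn, claw], ...]. A call has exactly 10 rows; each row shifts and turns the commanded pose from where the row before left it, along the tool's axes as they then stand; what a row does not reach is not made up. A row lasts 1/8 s, in which the tool goes at most 62.5 mm and 10.7 degrees, less where a joint would pass 70% of its speed; a pose out of reach is approached as far as the arm can. A call is refused whole if a number of a shift passes 1 or a number of a turn 1, either way. A call with a gripper value outside its range is refused whole. The fingers move at their own pace and stop on an object; the grip force is fixed at half the most. Time passes only in rows, so rows that do not move let the fingers close, or fill a call up. It gives the time, the measured TCP pose, the force, the opening and the grip force at its end, in the units of the state.
- env.state(): the state, without advancing time (a new reading comes with each control period).
- eyes.read_camera(name): name is "scene" or "top"; returns a dict with "pixels" (480x640x3 uint8, red, green, blue), "fx", "fy", "cx", "cy" (pixels), "extrinsics" (4x4, takes a point from world to camera coordinates). Camera axes: x right, y down, z forward; pixel columns grow to the right and rows downward; lengths in mm; the calibration is good to about 2 mm. A picture is of the moment at which its call begins. There is no depth.
- env.job_done(): hands the job in; it is judged then, once.
Trained networks look in a picture, given as the dict that the camera call returned (one of the last four; its "shot" number tells which), for a name from the list of things; names that differ only in an ending like _2 or _b are one class to them, and where a whole thing is asked for, a point or a joint stands for the part that bears it (a point fixed in the world has none). Each returns a list of dicts, best first, with "score" (0 to 1); they miss things now and then, are a little off and sometimes report something else, mostly with a low value. They report only what shows in the picture. A call takes as long as a camera call. They do not tell look-alikes from the thing itself.
- eyes.boxes_of(name, picture): "centre" ([row, column] in pixels, amid what is visible of it).
- eyes.cut_out(name, picture): "mask" (480x640 bool, what is visible of it) and "centre" ([row, column] in pixels, amid what is visible of it).
- eyes.spot_point(name, picture): "centre" ([row, column] in pixels: a listed point, or the origin of a listed thing).
The state is a dict: "t": time; "joints": joint angles; "qvel": joint speeds; "tau": joint torques, N m; "eef_pos": TCP position; "tcp_rot": TCP orientation; "ft_force": force on the tool from outside, world axes, zero at the start; "moment": the same for the moment, N m; "opening": opening from 0.0 (shut) to 1.0 (fully open); "grip_force": force on a finger pad.
Only numpy, scipy, OpenCV 4.12 (cv2) and the standard library are available. Lean on these libraries where they do the work, as an engineer would, in place of code of your own. Each camera call takes 0.05 s, during which the arm holds its last target. There are 200 camera calls.

TASK

Stand the two drying canisters upright in the two round bores of the drying chamber's canister block, one in each and fully home, and let go of them. Then take the round lid by its knob, pull it straight up until the tight seal gives way, and keep holding it level over the jar, raised about 15 mm and touching nothing but the gripper, so that the chamber airs; never raise it wide open (40 mm). The program finishes while still holding the lid there; leave the other things on the bench where they are.

Things in the scene. Friction and masses are not known exactly. Their poses are not given: they have to be found in the camera images.
- dryer: Drying chamber, fixed: aluminium plate 225x150x10 mm with a clear round jar (outside diameter 104, rim 75 mm above the bench, two steel hoops) and a grey canister block 64x144 mm, top 36 mm up, with two bores. Origin on the jar's axis at bench height, z up; the block's centre lies 120 mm towards its own -x (robot side), long side along its y.
- rim (a point): Centre of the jar's rim, 75 mm above the bench; here the underside of the shut lid's flange rests. Axes as the chamber's.
- bore_a (a point): Mouth centre of the bore at the chamber's +y side, level with the block's top, 36 mm above the bench. Bore diameter 41, depth 24 mm (floor 12 mm above the bench), chamfered; bore axes 80 mm apart, 120 mm before the jar's axis. Either canister may go in either bore.
- bore_b (a point): Mouth centre of the bore at the chamber's -y side; same sizes.
- lid: Loose blue lid shut on the jar, about 0.2 kg. Origin: centre of the flange's underside, z up. Flange diameter 112, 10 mm thick, dome to 14 mm. A plug below (14 mm deep, diameter 86) sits in a tight seal: an upward pull that peaks at 10 to 20 N in the first 2 to 5 mm of lift frees it, then resistance vanishes; from 9 mm on it touches nothing. Let go, it drops onto the seal.
- knob (a point): Centre of the lid's black round knob, the place to grip: diameter 32 mm, 24 mm high (18 to 42 mm above the lid's origin), this point 30 mm above the lid's origin on its axis; neck below it 26 mm.
- canister_blue: Loose round drying canister with a dark blue screw cap, standing upright on the bench: 37 mm diameter, 48 mm high (cap: the upper 18 mm), about 75 g. Origin at the centre of its underside, z up.
- canister_white: Loose round drying canister, all white, standing upright on the bench: 37 mm diameter, 48 mm high (cap: the upper 18 mm), about 75 g. Origin at the centre of its underside, z up.
- lab_timer: Bystander: white timer 60x64x16 mm lying on the bench. Leave it.
- culture_flask: Bystander: red flat culture flask 98x52x23 mm. Leave it.
- label_tape: Bystander: roll of beige tape, diameter 96, 25 mm high. Leave it.
- marker: Bystander: marker with a red cap, 136 mm long, 14 mm high. Leave it.
- pen: Bystander: white pen, 145 mm long, 9 mm high. Leave it.
There are look-alikes about, which are no part of the job. Of the things shaped like the lid, the blue one is meant.

How it is judged:
By the outcome, as a careful person would: the job done as asked, in the order asked, and still so for the second after the job is handed in, while the arm keeps its last pose, push and grip.
It also fails if it takes over 64 s, if anything falls off the work surface, if the arm or the gripper's body presses on something with over 40 N, if the wrist force passes 120 N, or if a joint passes its speed limit or range.

## Working session

There is one attempt and no reset: what is moved stays moved. The work goes in short steps, Python scripts to look and compute and a shell command to move; the robot and the scene stay as the last step left them, time stands still between calls to the robot, and variables do not carry over. Pictures are saved under pics/ and viewed, at most 10 in all, crops included, and the job is handed in when it is done.

```bash
ls; mkdir -p pics
python3 - <<'E'
from cell import env, eyes
import cv2
s=env.state(); print(s, env.pinch_z)
for n in("scene","top"):
    p=eyes.read_camera(n); cv2.imwrite(f"pics/{n}0.png",p["pixels"][:,:,::-1]); print(n,p["fx"],p["cx"],p["extrinsics"])
    for k in("rim","bore_a","bore_b","lid","knob","canister_blue","canister_white"):
        print(k,[(round(d["score"],2),[round(float(c),1) for c in d["centre"]]) for d in eyes.spot_point(k,p)[:4]])
print(env.state()["t"])
E
```

```text
pics
{'t': 0.0, 'joints': array([-1.44460471e+00,  4.91553506e-01,  1.55947596e+00,  1.41866539e-05,
        1.09170996e+00, -1.05595515e-01]), 'qvel': array([ 0.00245005,  0.00030114, -0.00084408,  0.00081155, -0.00069588,
       -0.00135557]), 'tau': array([ 3.32941941e-03, -6.12634492e+01, -2.58170950e+01,  6.92979922e-02,
        4.83281922e-02, -7.96732229e-05]), 'eef_pos': array([ 143.5685996 , -608.02018898,  214.05638689]), 'tcp_rot': array([-3.14045360e+00, -1.33380945e-04,  2.31780512e-01]), 'ft_force': array([ 0.31030268, -0.43992679, -0.34258577]), 'moment': array([0.03601695, 0.02275392, 0.01158255]), 'grip_force': 0.0, 'opening': 1.0010647471810201} -18.8
scene 540.8649585562471 307.4913513929177 [[-6.74828180e-01 -7.37947026e-01  6.41203217e-03  3.86041271e+02]
 [-4.49564827e-01  4.04190790e-01 -7.96568435e-01  2.92872555e+02]
 [ 5.85233624e-01 -5.40429451e-01 -6.04514362e-01  1.01620430e+03]
 [ 0.00000000e+00  0.00000000e+00  0.00000000e+00  1.00000000e+00]]
rim []
bore_a [(0.91, [274.1, 308.0]), (0.8, [252.0, 328.0]), (0.57, [341.5, 320.7])]
bore_b [(0.91, [274.1, 30
[... 321 characters left out ...]
638625 [[-1.17488462e-02 -9.99899402e-01  7.94671163e-03  1.68038512e+01]
 [-9.90629681e-01  1.05577404e-02 -1.36166695e-01  5.60062420e+02]
 [ 1.36069097e-01 -9.47204995e-03 -9.90654067e-01  1.18291723e+03]
 [ 0.00000000e+00  0.00000000e+00  0.00000000e+00  1.00000000e+00]]
rim [(0.55, [260.7, 325.5])]
bore_a [(0.82, [263.0, 295.3]), (0.7, [259.7, 324.7]), (0.63, [261.2, 457.6])]
bore_b [(0.82, [263.0, 295.3]), (0.7, [259.7, 324.7]), (0.63, [261.2, 457.6])]
lid [(0.81, [216.7, 300.0]), (0.64, [283.4, 167.7]), (0.56, [256.5, 372.5])]
knob [(0.92, [253.6, 377.6]), (0.78, [213.5, 302.9]), (0.64, [287.4, 164.2])]
canister_blue [(0.73, [271.1, 229.1])]
canister_white [(0.66, [275.7, 419.2])]
0.8
```

View pics/scene0.png

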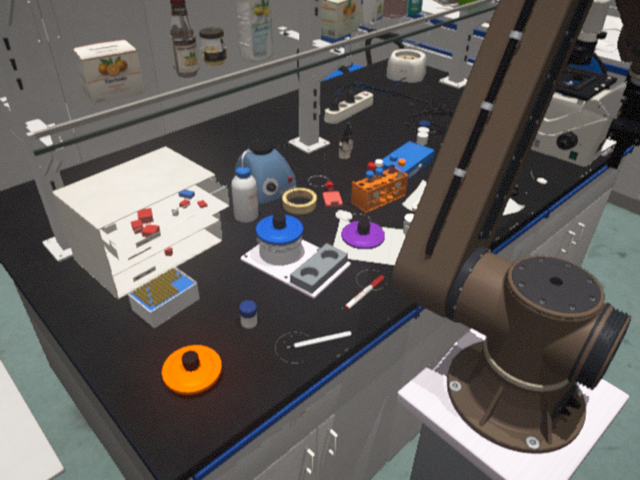

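View pics/top0.png

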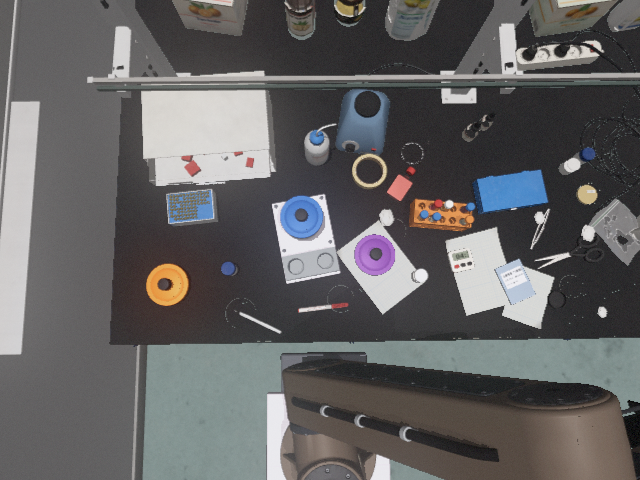

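The top view shows the blue lid on the jar at (216,300), the bores at (266,295) and (260,325), the blue canister at (268,229) and the white canister at (275,420). The scene view agrees, with the lid at (230,280) and the blue canister at (312,249). The white canister is half hidden there by the arm. The orange and purple lids are look-alikes.

```bash
cat > h.py <<'E'
import numpy as np, cv2
from cell import env, eyes
def ray(p,rc):
    E=p["extrinsics"];R=E[:3,:3];c=-R.T@E[:3,3]
    return c,R.T@np.array([(rc[1]-p["cx"])/p["fx"],(rc[0]-p["cy"])/p["fy"],1])
def plane(p,rc,z):
    c,d=ray(p,rc);return (c+d*(z-c[2])/d[2])[:2].round(1)
def proj(p,X):
    q=p["extrinsics"]@np.r_[X,1];return np.array([p["cy"]+p["fy"]*q[1]/q[2],p["cx"]+p["fx"]*q[0]/q[2]]).round(1)
E
python3 - <<'E'
from h import *
Z=dict(rim=75,bore_a=36,lid=75,knob=105,canister_blue=0,canister_white=0)
for n in("scene","top"):
    p=eyes.read_camera(n)
    for k,z in Z.items():
        print(n,k,[(round(d["score"],2),plane(p,d["centre"],z)) for d in eyes.spot_point(k,p)[:4]])
    for k in("canister_blue","canister_white"):
        for d in eyes.cut_out(k,p)[:3]:
            r,c=np.nonzero(d["mask"]); print(k,round(d["score"],2),np.round(d["centre"]),len(r),r.min(),r.max(),c.min(),c.max(),plane(p,d["centre"],28))
    im=p["pixels"]
    if n=="top":
        a=cv2.resize(im[180:320,200:460],None,fx=3,fy=3,interpolation=cv2.INTER_CUBIC); cv2.imwrite("pics/c1.png",a[:,:,::-1])
E
```

```text
scene rim [(0.64, array([603.8,  63.4]))]
scene bore_a [(0.86, array([473.9,  88.8])), (0.69, array([502.1,  -6.7]))]
scene lid [(0.81, array([606.,  64.])), (0.78, array([388.4, 437.9])), (0.72, array([462.6, -74.7]))]
scene knob [(0.89, array([395.8, 439.6])), (0.58, array([595.,  67.])), (0.57, array([455.3, -73. ]))]
scene canister_blue [(0.58, array([475.7, 261.2]))]
scene canister_white [(0.63, array([ 442.9, -230.2]))]
canister_blue 0.64 [313. 249.] 415 301 328 239 256 [476.6 254.9]
canister_blue 0.44 [231. 281.] 1112 215 245 256 301 [652.2  17.6]
canister_white 0.47 [227. 405.] 107 215 235 402 411 [ 452.6 -230.9]
top rim []
top bore_a [(0.82, array([497.5,  -2.4])), (0.8, array([486.4,  75.3]))]
top lid [(0.87, array([603.2,  69.7])), (0.7, array([ 500.6, -123.6])), (0.65, array([445.9, 399. ])), (0.23, array([ 482.1, -349. ]))]
top knob [(0.72, array([ 505.9, -126.1])), (0.6, array([418.4, 392.9])), (0.57, array([609.1,  62. ]))]
top canister_blue [(0.45, array([471.9, 267.8])), (0.43, array([ 501.1, -380.9]))]
top canister_white [(0.44, array([ 447.3, -247.4]))]
canister_blue 0.58 [273. 229.] 178 262 275 222 236 [466.4 256.9]
canister_blue 0.3 [252. 308.] 3129 194 283 271 339 [521.1  44.7]
```

View pics/c1.png

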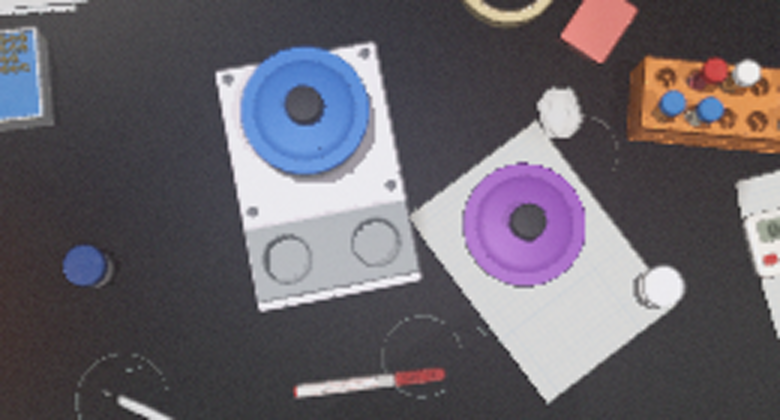

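```bash
cat >> h.py <<'E'
from scipy.optimize import least_squares
t=np.linspace(0,2*np.pi,60,endpoint=False)
def hullcent(p,xy,parts):
    P=np.vstack([proj(p,(xy[0]+r*np.cos(a),xy[1]+r*np.sin(a),z)) for r,z in parts for a in t])
    h=cv2.convexHull((P[:,::-1]).astype(np.float32)); m=cv2.moments(h); return np.array([m["m01"],m["m10"]])/m["m00"],m["m00"]
def blobs(mask,near,rad=25):
    n,l,s,c=cv2.connectedComponentsWithStats(mask.astype(np.uint8))
    i=min((i for i in range(1,n) if s[i,4]>30),key=lambda i:np.hypot(c[i,1]-near[0],c[i,0]-near[1]))
    r,cc=np.nonzero(l==i)
    # filled pixel-square hull
    pts=np.vstack([np.c_[cc+a,r+b] for a in(-.5,.5) for b in(-.5,.5)]).astype(np.float32)
    h=cv2.convexHull(pts);m=cv2.moments(h);return np.array([m["m01"],m["m10"]])/m["m00"],m["m00"]
def fit(p,cen,parts,x0):
    return least_squares(lambda x:hullcent(p,x,parts)[0]-cen,x0).x.round(1)
CAP=[(18.5,30),(18.5,48)];LID=[(56,75),(56,85)]
def blue(p):
    h=cv2.cvtColor(p["pixels"],cv2.COLOR_RGB2HSV); return (h[...,0]>100)&(h[...,0]<130)&(h[...,1]>110)&(h[...,2]>40)
E
python3 - <<'E'
from h import *
for n in("scene","top"):
    p=eyes.read_camera(n);b=blue(p)
    for k,x0,pt in(("can",(472,258),CAP),("lid",(605,66),LID)):
        c,a=blobs(b,proj(p,(*x0,pt[1][1])));f=fit(p,c,pt,x0);print(n,k,c.round(1),a,hullcent(p,f,pt)[1].round(),f)
    if n=="top":
        cor=[plane(p,(180+y/3-.33,200+x/3-.33),10) for x,y in((217,71),(374,42),(421,278),(261,311))];print(cor)
        for k,x,y,z in(("ba",288,258,36),("bb",377,242,36),("w",663,287,48),("knobtop",304,105,117)):print(k,plane(p,(180+y/3-.33,200+x/3-.33),z))
E
```

```text
Traceback (most recent call last):
AttributeError: 'float' object has no attribute 'round'
```

Run:
```python
from h import *
for n in("scene","top"):
    p=eyes.read_camera(n);b=blue(p)
    for k,x0,pt in(("can",(472,258),CAP),("lid",(605,66),LID)):
        c,a=blobs(b,proj(p,(*x0,pt[1][1])));f=fit(p,c,pt,x0);print(n,k,c.round(1),a,round(hullcent(p,f,pt)[1]),f)
    if n=="top":
        cor=[plane(p,(180+y/3-.33,200+x/3-.33),10) for x,y in((217,71),(374,42),(421,278),(261,311))];print(cor)
        for k,x,y,z in(("ba",288,258,36),("bb",377,242,36),("w",663,287,48),("knobtop",304,105,117)):print(k,plane(p,(180+y/3-.33,200+x/3-.33),z))
print(env.state()["eef_pos"])
```

```text
scene can [307.7 247.5] 240.5 287 [472. 258.]
scene lid [228.8 279.1] 1204.5 1194 [605.  66.]
top can [268.  227.7] 153.0 174 [472. 258.]
top lid [216.2 301.3] 1454.5 1468 [605.  66.]
[array([657.8, 143.6]), array([683.6,  -1.3]), array([465.3, -41. ]), array([437.3, 103.5])]
ba [482.8  77.8]
bb [496.1  -1.2]
w [ 452.8 -250.9]
knobtop [605.1  60.1]
[ 143.58873863 -608.31410493  214.66369167]
```

```bash
sed -i 's/q\[0\]\/q\[2\]\]).round(1)/q[0]\/q[2]])/' h.py
python3 - <<'E'
from h import *
F={}
for n in("scene","top"):
    p=eyes.read_camera(n);b=blue(p)
    for k,x0,pt in(("can",(472,258),CAP),("lid",(605,66),LID)):
        c,a=blobs(b,proj(p,(*x0,pt[1][1])));f=fit(p,c,pt,x0);F[n+k]=f;print(n,k,c.round(1),a,round(hullcent(p,f,pt)[1]),f)
P=np.array([[657.8,143.6],[683.6,-1.3],[465.3,-41.],[437.3,103.5]])
l=np.r_[P[0]-P[3],P[1]-P[2]];y=P[0]-P[1]+P[3]-P[2]
print([np.degrees(v).round(2) for v in(np.arctan2(l[1],l[0]),np.arctan2(l[3],l[2]),np.arctan2(-y[0],y[1]),np.arctan2(-(482.8-496.1),79)*-1*-1)])
E
```

```text
scene can [307.3 247.5] 228.0 281 [481.9 253.6]
scene lid [228.8 279. ] 1213.5 1196 [605.  66.]
top can [268.  227.6] 156.5 174 [478.4 257.4]
top lid [216.2 301.3] 1453.5 1466 [608.   60.5]
[np.float64(10.31), np.float64(10.31), np.float64(10.53), np.float64(9.56)]
```

```bash
sed -i 's/-cen,x0)/-cen,x0,diff_step=5e-3)/; s/\[...,2\]>40/[...,2]>v/; s/def blue(p)/def blue(p,v=40)/' h.py
python3 - <<'E'
from h import *
for n in("scene","top"):
    p=eyes.read_camera(n)
    for v in(40,28,20):
      b=blue(p,v)
      for k,x0,pt in(("can",(472,258),CAP),("lid",(605,66),LID)):
        c,a=blobs(b,proj(p,(*x0,pt[1][1])));f=fit(p,c,pt,x0);print(n,v,k,c.round(1),a,round(hullcent(p,f,pt)[1]),f)
E
```

```text
scene 40 can [307.6 247.6] 238.0 282 [481.  254.1]
scene 40 lid [228.8 279. ] 1214.0 1180 [608.9  59.1]
scene 28 can [307.6 247.6] 238.0 282 [481.  254.1]
scene 28 lid [228.8 279. ] 1214.0 1180 [608.9  59.1]
scene 20 can [307.6 247.6] 238.0 282 [481.  254.1]
scene 20 lid [228.8 279. ] 1214.0 1180 [608.9  59.1]
top 40 can [267.9 227.7] 152.5 174 [478.5 257.2]
top 40 lid [216.2 301.3] 1455.5 1467 [607.9  60.5]
top 28 can [267.9 227.7] 152.5 174 [478.5 257.2]
top 28 lid [216.2 301.3] 1455.5 1467 [607.9  60.5]
top 20 can [267.9 227.7] 152.5 174 [478.5 257.2]
top 20 lid [216.2 301.3] 1455.5 1467 [607.9  60.5]
```

```bash
python3 -m inch '[[[0.76,-0.5,0],0,-1],[[0.76,-0.5,0],0,-1],[[0.76,-0.5,0],0,-1],[[0.76,-0.5,0],0,-1],[[0.76,-0.5,0],0,-1],[[0.76,-0.5,0],0,-1],[[0.76,-0.5,0],0,-1],[[0.76,-0.5,0],0,-1],[[0.76,-0.5,0],0,-1],[[0,0,0],0.6,-1]]'; python3 -m inch '[[[0.15,-0.83,0],0,-1],[[0.15,-0.83,0],0,-1],[[0.15,-0.83,0],0,-1],[[0.15,-0.83,0],0,-1],[[0.15,-0.83,0],0,-1],[[0.15,-0.83,0],0,-1],[[0.15,-0.83,0],0,-1],[[0.15,-0.83,0],0,-1],[[0.15,-0.83,0],0,-1],[[0.15,-0.83,0],0,-1]]'
cat >> h.py <<'E'
def go(x,y,z,yaw=None):
    s=env.state();e=s["eef_pos"];w=s["tcp_rot"][2];dx,dy=x-e[0],y-e[1];c,n=np.cos(w),np.sin(w)
    print("t",round(s["t"],2),"pos",e.round(1),"rot",np.degrees(s["tcp_rot"]).round(2),"open",round(s["opening"],3),"units",(np.array([dx*c+dy*n,dx*n-dy*c,e[2]-z])/60).round(3),"F",s["ft_force"].round(1))
E
python3 - <<'E'
from h import *
print(env.state()["joints"])
go(479.7,255.7,28)
for n in("scene","top"):
    p=eyes.read_camera(n); im=p["pixels"]
    print(n,[(round(d["score"],2),plane(p,d["centre"],0)) for d in eyes.spot_point("canister_white",p)[:3]])
    for d in eyes.cut_out("canister_white",p)[:2]:
        r,c=np.nonzero(d["mask"]); print(round(d["score"],2),len(r),r.min(),r.max(),c.min(),c.max())
    q=proj(p,(452,-248,24)).astype(int); print(q)
    a=cv2.resize(im[q[0]-25:q[0]+25,q[1]-32:q[1]+32],None,fx=6,fy=6,interpolation=cv2.INTER_NEAREST); cv2.imwrite(f"pics/w{n}.png",a[:,:,::-1])
cv2.imwrite("pics/w.png",np.hstack([cv2.imread("pics/wscene.png"),cv2.imread("pics/wtop.png")]))
E
```

```text
t: 3.3
eef_pos: [482.9, -248.6, 214.6]
tcp_rot: [3.142, -0.0, 0.183]
ft_force: [-0.3, -0.5, -0.3]
opening: 1.004
grip_force: 0.0
t: 4.55
eef_pos: [480.5, 256.6, 214.8]
tcp_rot: [3.142, -0.0, 0.18]
ft_force: [-0.0, -0.4, -0.9]
opening: 1.001
grip_force: 0.0
[ 3.69233739e-01  3.76861607e-01  1.75648422e+00 -1.48212917e-04
  1.00777635e+00  1.76059766e+00]
t 4.55 pos [480.5 256.6 214.8] rot [ 1.800e+02 -3.000e-02  1.029e+01] open 1.001 units [-0.016  0.012  3.113] F [-0.  -0.4 -0.9]
scene [(0.62, array([ 446.3, -232.3]))]
0.6 78 222 236 403 410
[225 409]
top [(0.55, array([ 445.2, -260.2]))]
0.67 173 269 281 411 427
[276 417]
```

View pics/w.png

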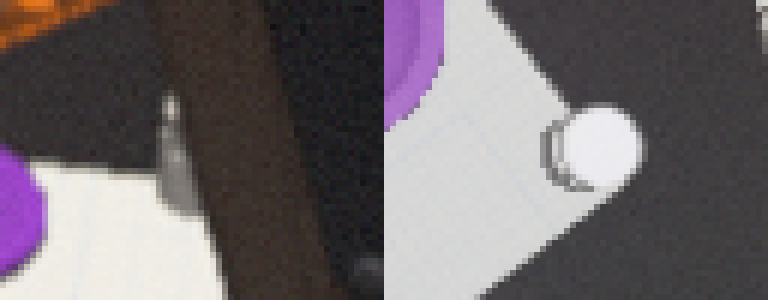

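The white cap's top shows at about row 275, column 421 in the top view; the scene view of it is still mostly hidden. I'll centre the blue canister with two crossed grips.

```bash
python3 -m inch '[[[0,0,0],-1,-1],[[0,0,0],-1,-1],[[0,0,0],-1,-1],[[0,0,0],-1,-1],[[0,0,0.2],-1,-1],[[0,0,0.2],-1,-1],[[0,0,0.2],-1,-1],[[0,0,0.2],-1,-1],[[0,0,0.2],-1,-1],[[0,0,0.2],-1,-1]]'
python3 -m inch '[[[0,0,0.3],-1,-1],[[0,0,0.3],-1,-1],[[0,0,0.3],-1,-1],[[0,0,0.3],-1,-1],[[0,0,0.3],-1,-1],[[0,0,0.2],-1,-1],[[0,0,0.2],-1,-1],[[0,0,0],-1,-1],[[0,0,0],0,-1],[[0,0,0],0,-1]]'
python3 - <<'E'
from h import *
print(env.state()["joints"]); go(479.7,255.7,27)
E
```

```text
t: 6.1
eef_pos: [481.0, 253.5, 142.5]
tcp_rot: [3.141, -0.0, 1.053]
ft_force: [0.8, 0.4, -0.4]
opening: 0.998
grip_force: 0.0
t: 7.35
eef_pos: [481.0, 254.2, 28.9]
tcp_rot: [3.141, 0.0, 1.747]
ft_force: [-0.1, -0.9, 0.5]
opening: 1.0
grip_force: 0.0
[ 3.64805398e-01  6.38984148e-01  1.92046715e+00 -1.56621169e-04
  5.81721593e-01  1.88446043e-01]
t 7.35 pos [481.  254.2  28.9] rot [179.98   0.   100.11] open 1.0 units [ 0.028 -0.017  0.031] F [-0.1 -0.9  0.5]
```

```bash
python3 -m inch '[[[0.02,-0.02,0.02],0,-0.16],[[0,0,0],0,0.3],[[0,0,0],0,0.3],[[0,0,0],0,0.3],[[0,0,0],0,0.3],[[0,0,0],0,0.3],[[0,0,0],0,0.3],[[0,0,0],0,0.3],[[0,0,0],0,0.3],[[0,0,0],0,0.3]]'
python3 -m inch '[[[0,0,0],0,-0.3],[[0,0,0],0,-0.3],[[0,0,0],0,-0.3],[[0,0,0],1,-0.3],[[0,0,0],1,-0.3],[[0,0,0],1,-0.3],[[0,0,0],1,-0.3],[[0,0,0],1,-0.3],[[0,0,0],1,-0.3],[[0,0,0],1,-0.3]]'
python3 -m inch '[[[0,0,0],1,-0.3],[[0,0,0],1,-0.3],[[0,0,0],1,-0.3],[[0,0,0],1,-0.3],[[0,0,0],1,-0.3],[[0,0,0],1,-0.3],[[0,0,0],1,-0.3],[[0,0,0],1,-0.3],[[0,0,0],1,-0.3],[[0,0,0],1,-0.3]]'
python3 -m inch '[[[0,0,0],1,-0.3],[[0,0,0],0,0.4],[[0,0,0],0,0.4],[[0,0,0],0,0.4],[[0,0,0],0,0.4],[[0,0,0],0,0.4],[[0,0,0],0,0.4],[[0,0,0],0,0.4],[[0,0,0],0,0.4],[[0,0,0],0,0.4]]'
```

```text
t: 8.6
eef_pos: [479.3, 255.8, 27.4]
tcp_rot: [-3.142, 0.0, 1.75]
ft_force: [-0.5, 0.2, -0.3]
opening: 0.385
grip_force: 30.0
t: 9.85
eef_pos: [479.3, 255.8, 27.4]
tcp_rot: [3.142, 0.0, 1.136]
ft_force: [-0.2, 0.5, -0.6]
opening: 0.648
grip_force: 0.0
t: 11.1
eef_pos: [479.3, 255.8, 27.4]
tcp_rot: [3.142, 0.0, 0.264]
ft_force: [0.4, 0.4, -0.6]
opening: 0.652
grip_force: 0.0
t: 12.35
eef_pos: [479.3, 255.8, 27.4]
tcp_rot: [3.142, -0.0, 0.179]
ft_force: [0.7, -0.4, -0.6]
opening: 0.384
grip_force: 30.0
```

```bash
python3 -m inch '[[[0,0,-0.5],0,0.4],[[0,0,-0.5],0,0.4],[[-0.094,0.586,0],0,0.4],[[-0.094,0.586,0],0,0.4],[[-0.094,0.586,0],0,0.4],[[-0.094,0.586,0],0,0.4],[[-0.094,0.586,0],0,0.4],[[0,0,0],0,0.4],[[0,0,0],0,0.4],[[0,0,0],0,0.4]]'
python3 - <<'E'
from h import *
go(483.1,77.7,40)
for n in("scene","top"):
    p=eyes.read_camera(n); im=p["pixels"]
    q=proj(p,(490,50,70)).astype(int); print(q,proj(p,(483.1,77.7,36)))
    a=cv2.resize(im[q[0]-45:q[0]+45,q[1]-33:q[1]+33],None,fx=6,fy=6,interpolation=cv2.INTER_CUBIC); cv2.imwrite(f"pics/b{n}.png",a[:,:,::-1])
    b=blue(p);m=b.copy()
    c,a=blobs(b,proj(p,(483,77.7,108)));print(n,c.round(1),a)
cv2.imwrite("pics/b.png",np.hstack([cv2.imread("pics/bscene.png"),cv2.imread("pics/btop.png")]))
E
```

```text
t: 13.6
eef_pos: [482.8, 78.5, 87.4]
tcp_rot: [3.142, 0.0, 0.18]
ft_force: [-0.3, 0.1, -0.7]
opening: 0.386
grip_force: 30.0
t 13.6 pos [482.8  78.5  87.4] rot [180.     0.    10.34] open 0.386 units [0.002 0.014 0.79 ] F [-0.3  0.1 -0.7]
[253 315] [271.36453335 308.7717816 ]
scene [230.4 268.3] 581.0
[261 305] [265.55071464 295.7108739 ]
top [215.2 301.4] 1390.0
```

View pics/b.png

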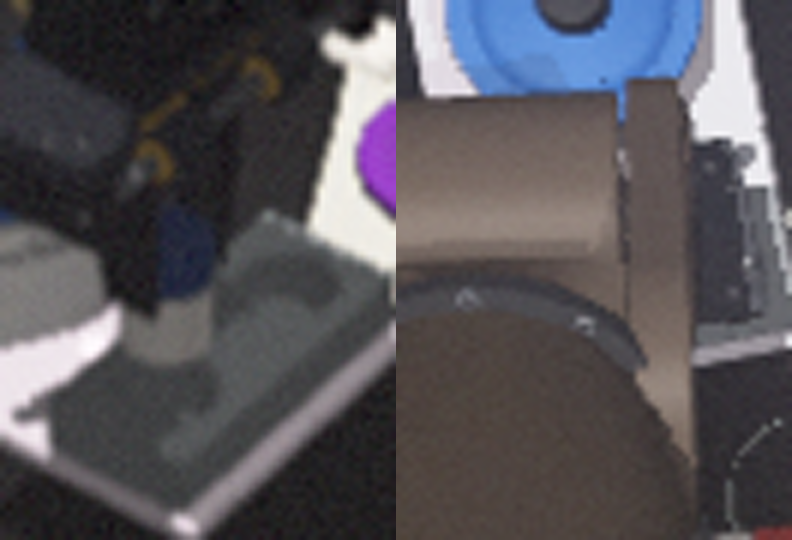

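The blue canister hangs over bore_a, and the mouth is visible just below it at crop (190,380). Lowering slowly.

```bash
python3 -m inch '[[[0,0.014,0.15],0,0.4],[[0,0,0.15],0,0.4],[[0,0,0.03],0,0.4],[[0,0,0.02],0,0.4],[[0,0,0.02],0,0.4],[[0,0,0.02],0,0.4],[[0,0,0.02],0,0.4],[[0,0,0.02],0,0.4],[[0,0,0.02],0,0.4],[[0,0,0],0,0.4]]'
```

```text
t: 14.95
eef_pos: [483.0, 77.0, 60.3]
tcp_rot: [3.142, 0.0, 0.179]
ft_force: [0.1, -0.4, -0.5]
opening: 0.382
grip_force: 30.0
```

```bash
python3 -m inch '[[[0,0,0.03],0,0.4],[[0,0,0.03],0,0.4],[[0,0,0.03],0,0.4],[[0,0,0.03],0,0.4],[[0,0,0.03],0,0.4],[[0,0,0.03],0,0.4],[[0,0,0.03],0,0.4],[[0,0,0.03],0,0.4],[[0,0,0.03],0,0.4],[[0,0,0],0,0.4]]'
```

```text
t: 16.2
eef_pos: [483.0, 76.9, 44.1]
tcp_rot: [3.142, 0.0, 0.179]
ft_force: [0.4, -0.1, -1.4]
opening: 0.384
grip_force: 30.0
```

```bash
python3 -m inch '[[[0,0,0.025],0,0.4],[[0,0,0.02],0,0.4],[[0,0,0.015],0,0.4],[[0,0,0.01],0,0.4],[[0,0,0.01],0,0.4],[[0,0,0],0,0.4],[[0,0,0],0,0.2],[[0,0,0],0,0],[[0,0,0],0,-0.1],[[0,0,0],0,-0.1]]'
python3 -m inch '[[[0,0,-0.1],0,-0.1],[[0,0,-0.4],0,-0.1],[[0,0,-0.6],0,-0.1],[[0,0,-0.8],0,-0.1],[[0,0,-0.6],0,-0.3],[[0,0.8,0],0,-0.5],[[0,0.8,0],0,-0.7],[[0,0.8,0],0,-1],[[0,0.8,0],0,-1],[[0,0,0],0,-1]]'
python3 - <<'E'
from h import *
go(452,-248,28)
for n in("scene","top"):
    p=eyes.read_camera(n); im=p["pixels"]
    q=proj(p,(483,77,50)).astype(int)
    a=cv2.resize(im[q[0]-45:q[0]+45,q[1]-33:q[1]+33],None,fx=6,fy=6,interpolation=cv2.INTER_CUBIC); cv2.imwrite(f"pics/b{n}.png",a[:,:,::-1])
    print(n,plane(p,(275.,420.9),48) if n=="top" else 0)
cv2.imwrite("pics/b2.png",np.hstack([cv2.imread("pics/bscene.png"),cv2.imread("pics/btop.png")]))
E
```

```text
t: 17.45
eef_pos: [483.1, 77.0, 39.4]
tcp_rot: [3.141, -0.0, 0.179]
ft_force: [0.7, 0.3, 0.3]
opening: 0.548
grip_force: 0.0
t: 18.7
eef_pos: [517.5, -114.5, 189.6]
tcp_rot: [3.141, -0.0, 0.176]
ft_force: [0.5, 0.3, 0.8]
opening: 0.995
grip_force: 0.0
t 18.7 pos [ 517.5 -114.5  189.6] rot [ 1.7997e+02 -2.0000e-02  1.0090e+01] open 0.995 units [-1.465  1.999  2.693] F [0.5 0.3 0.8]
scene 0
top [ 453.7 -251.6]
```

View pics/b2.png

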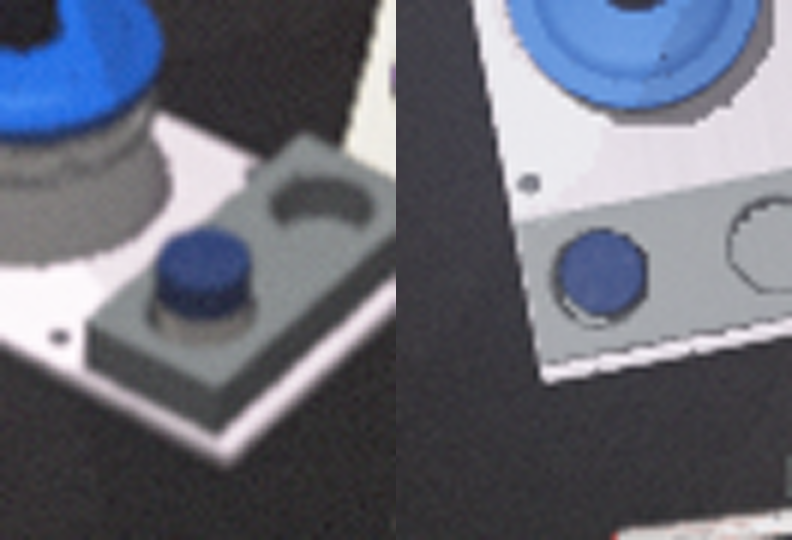

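Blue is home and upright in bore_a, with about 24 mm showing above the block. Now the white one.

```bash
python3 -m inch '[[[-0.36,0.516,0],0,-1],[[-0.36,0.516,0],0,-1],[[-0.36,0.516,0],0,-1],[[-0.36,0.516,0],0,-1],[[0,0,0],-1,-1],[[0,0,0],-1,-1],[[0,0,0],-1,-1],[[0,0,0.2],-1,-1],[[0,0,0.2],-1,-1],[[0,0,0.2],-1,-1]]'
python3 -m inch '[[[0,0,0.3],-1,-1],[[0,0,0.3],-1,-1],[[0,0,0.3],-1,-1],[[0,0,0],-1,-1],[[0,0,0],-1,-1],[[0,0,0],-1,-1],[[0,0,0],-1,-1],[[0,0,0],-1,-1],[[0,0,0],-1,-1],[[0,0,0],-1,-1]]'
python3 - <<'E'
from h import *
go(453.7,-251.6,28)
for n in("scene","top"):
    p=eyes.read_camera(n); im=p["pixels"]
    print(n,[(round(d["score"],2),plane(p,d["centre"],0)) for d in eyes.spot_point("canister_white",p)[:3]])
    q=proj(p,(453,-250,24)).astype(int); print(q)
    a=cv2.resize(im[q[0]-25:q[0]+25,q[1]-32:q[1]+32],None,fx=6,fy=6,interpolation=cv2.INTER_NEAREST); cv2.imwrite(f"pics/w{n}.png",a[:,:,::-1])
cv2.imwrite("pics/w2.png",np.hstack([cv2.imread("pics/wscene.png"),cv2.imread("pics/wtop.png")]))
E
```

```text
t: 20.05
eef_pos: [454.6, -247.8, 153.4]
tcp_rot: [3.141, -0.0, 0.708]
ft_force: [-0.1, 0.2, -0.2]
opening: 1.0
grip_force: 0.0
t: 21.3
eef_pos: [454.7, -247.8, 99.8]
tcp_rot: [3.142, -0.0, 1.58]
ft_force: [0.4, 0.9, -0.0]
opening: 0.997
grip_force: 0.0
t 21.3 pos [ 454.7 -247.8   99.8] rot [180.    -0.    90.54] open 0.997 units [-0.063 -0.017  1.196] F [ 0.4  0.9 -0. ]
scene []
[225 409]
top [(0.56, array([610.5,  60.3]))]
[275 418]
```

View pics/w2.png

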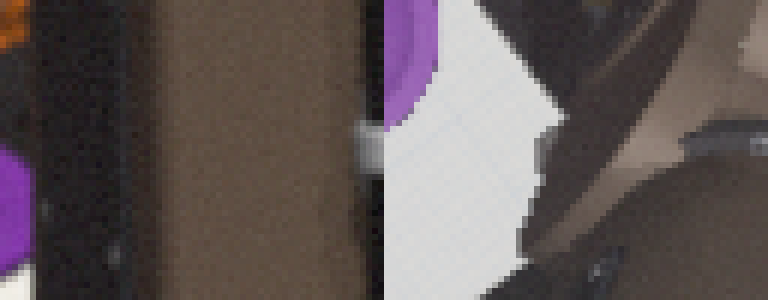

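The gripper hides the canister in both views, so I'll rely on the earlier fix and the crossed grips.

```bash
python3 -m inch '[[[-0.06,-0.02,0.2],0,-1],[[0,0,0.3],-1,-1],[[0,0,0.3],-1,-1],[[0,0,0.3],0,-1],[[0,0,0.1],0,-1],[[0,0,0],0,-0.3],[[0,0,0],0,0],[[0,0,0],0,0.4],[[0,0,0],0,0.4],[[0,0,0],0,0.4]]'
python3 -m inch '[[[0,0,0],0,0.4],[[0,0,0],0,0.4],[[0,0,0],0,0.4],[[0,0,0],0,-0.3],[[0,0,0],0,-0.3],[[0,0,0],0,-0.3],[[0,0,0],1,-0.3],[[0,0,0],1,-0.3],[[0,0,0],1,-0.3],[[0,0,0],1,-0.3]]'
python3 -m inch '[[[0,0,0],1,-0.3],[[0,0,0],1,-0.3],[[0,0,0],1,-0.3],[[0,0,0],1,-0.3],[[0,0,0],1,-0.3],[[0,0,0],1,-0.3],[[0,0,0],1,-0.3],[[0,0,0],1,-0.3],[[0,0,0],1,-0.3],[[0,0,0],1,-0.3]]'
python3 -m inch '[[[0,0,0],1,-0.3],[[0,0,0],1,-0.3],[[0,0,0],1,-0.3],[[0,0,0],1,-0.3],[[0,0,0],0,0.4],[[0,0,0],0,0.4],[[0,0,0],0,0.4],[[0,0,0],0,0.4],[[0,0,0],0,0.4],[[0,0,0],0,0.4]]'
python3 - <<'E'
from h import *
go(497.3,-1.5,88)
E
```

```text
t: 22.75
eef_pos: [453.3, -252.9, 27.6]
tcp_rot: [3.141, 0.0, 1.75]
ft_force: [-1.1, -0.4, -0.5]
opening: 0.529
grip_force: 0.0
t: 24.0
eef_pos: [453.2, -252.8, 27.4]
tcp_rot: [-3.142, 0.0, 1.398]
ft_force: [-0.5, -1.1, 0.3]
opening: 0.647
grip_force: 0.0
t: 25.25
eef_pos: [453.2, -252.9, 27.4]
tcp_rot: [3.141, 0.0, 0.526]
ft_force: [0.6, 0.5, 0.6]
opening: 0.651
grip_force: 0.0
t: 26.5
eef_pos: [453.2, -252.9, 27.4]
tcp_rot: [3.141, -0.0, 0.18]
ft_force: [0.7, 0.7, -0.6]
opening: 0.387
grip_force: 30.0
t 26.5 pos [ 453.2 -252.9   27.4] rot [179.99  -0.    10.29] open 0.387 units [ 1.471 -3.991 -1.009] F [ 0.7  0.7 -0.6]
```

```bash
python3 -m inch '[[[0,0,-0.8],0,0.4],[[0,0,-0.8],0,0.4],[[0.25,-0.665,0],0,0.4],[[0.25,-0.665,0],0,0.4],[[0.25,-0.665,0],0,0.4],[[0.24,-0.665,0],0,0.4],[[0.24,-0.665,0.2],0,0.4],[[0.24,-0.665,0.4],0,0.4],[[0,0,0],0,0.4],[[0,0,0],0,0.4]]'
python3 - <<'E'
from h import *
go(497.3,-1.3,63)
p=eyes.read_camera("scene"); im=p["pixels"]
q=proj(p,(490,30,70)).astype(int)
a=cv2.resize(im[q[0]-45:q[0]+45,q[1]-50:q[1]+50],None,fx=6,fy=6,interpolation=cv2.INTER_CUBIC); cv2.imwrite("pics/e.png",a[:,:,::-1])
E
```

```text
t: 27.75
eef_pos: [497.3, -1.7, 87.5]
tcp_rot: [3.141, 0.0, 0.18]
ft_force: [-0.2, -1.4, -0.4]
opening: 0.383
grip_force: 30.0
t 27.75 pos [497.3  -1.7  87.5] rot [179.99   0.    10.32] open 0.383 units [ 0.001 -0.007  0.409] F [-0.2 -1.4 -0.4]
```

View pics/e.png

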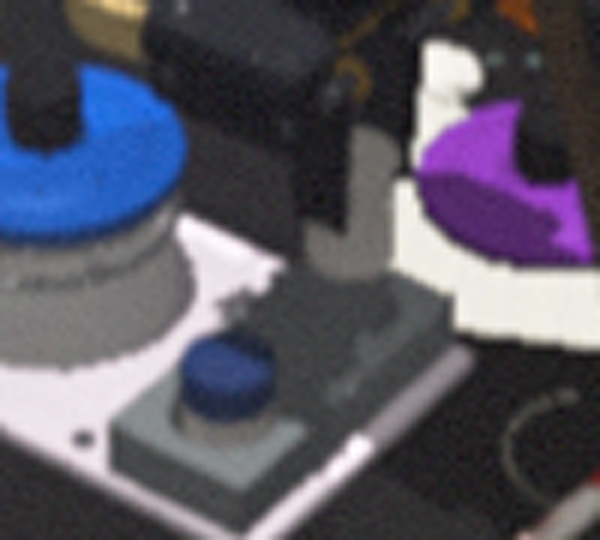

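The white canister is upright over bore_b, and the blue one is untouched in bore_a. Lowering.

```bash
python3 -m inch '[[[0,-0.007,0.15],0,0.4],[[0,0,0.15],0,0.4],[[0,0,0.03],0,0.4],[[0,0,0.02],0,0.4],[[0,0,0.02],0,0.4],[[0,0,0.02],0,0.4],[[0,0,0.02],0,0.4],[[0,0,0.02],0,0.4],[[0,0,0.02],0,0.4],[[0,0,0],0,0.4]]'
```

```text
t: 29.05
eef_pos: [497.2, -1.1, 60.3]
tcp_rot: [3.142, 0.0, 0.179]
ft_force: [-0.2, 0.6, -0.1]
opening: 0.383
grip_force: 30.0
```

```bash
python3 -m inch '[[[0,0,0.03],0,0.4],[[0,0,0.03],0,0.4],[[0,0,0.03],0,0.4],[[0,0,0.03],0,0.4],[[0,0,0.03],0,0.4],[[0,0,0.03],0,0.4],[[0,0,0.03],0,0.4],[[0,0,0.03],0,0.4],[[0,0,0.03],0,0.4],[[0,0,0],0,0.4]]'
```

```text
t: 30.3
eef_pos: [497.1, -1.1, 44.1]
tcp_rot: [3.142, 0.0, 0.179]
ft_force: [0.6, -0.1, -0.5]
opening: 0.385
grip_force: 30.0
```

```bash
python3 -m inch '[[[0,0,0.025],0,0.4],[[0,0,0.02],0,0.4],[[0,0,0.015],0,0.4],[[0,0,0.01],0,0.4],[[0,0,0.01],0,0.4],[[0,0,0],0,0.4],[[0,0,0],0,0.2],[[0,0,0],0,0],[[0,0,0],0,-0.1],[[0,0,0],0,-0.1]]'
python3 -m inch '[[[0,0,-0.1],0,-0.1],[[0,0,-0.4],0,-0.1],[[0,0,-0.6],0,-0.1],[[0,0,-0.8],0,-0.1],[[0,0,-0.5],0,-0.3],[[0.5,-0.167,0],0,-0.4],[[0.5,-0.167,0],0,-0.4],[[0.5,-0.167,0],0,-0.4],[[0.5,-0.167,0],0,-0.4],[[0,0,0],0,-0.4]]'
python3 - <<'E'
from h import *
go(608.4,59.8,94)
for n in("scene","top"):
    p=eyes.read_camera(n); im=p["pixels"]
    q=proj(p,(530,40,60)).astype(int)
    a=cv2.resize(im[q[0]-45:q[0]+45,q[1]-33:q[1]+33],None,fx=6,fy=6,interpolation=cv2.INTER_CUBIC); cv2.imwrite(f"pics/b{n}.png",a[:,:,::-1])
cv2.imwrite("pics/b3.png",np.hstack([cv2.imread("pics/bscene.png"),cv2.imread("pics/btop.png")]))
E
```

```text
t: 31.55
eef_pos: [497.2, -1.1, 39.4]
tcp_rot: [3.141, -0.0, 0.179]
ft_force: [-0.9, -0.1, 0.7]
opening: 0.542
grip_force: 0.0
t: 32.8
eef_pos: [609.0, 60.5, 183.3]
tcp_rot: [3.142, -0.0, 0.181]
ft_force: [-0.8, -0.3, -0.7]
opening: 0.7
grip_force: 0.0
t 32.8 pos [609.   60.5 183.3] rot [ 1.800e+02 -1.000e-02  1.035e+01] open 0.7 units [-0.012  0.01   1.488] F [-0.8 -0.3 -0.7]
```

View pics/b3.png

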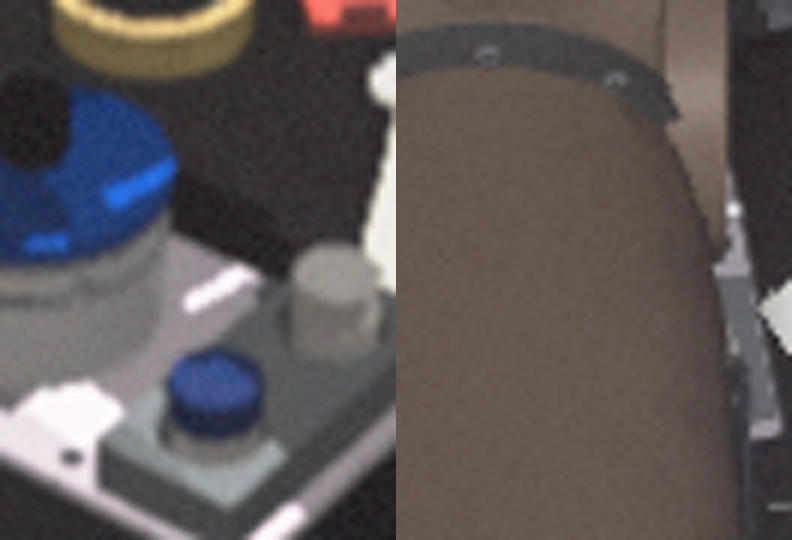

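Both canisters stand in the bores with equal height showing. Now down onto the knob, and a check on how deep the canisters sit.

```bash
python3 -m inch '[[[-0.01,0.01,0.4],0,-0.2],[[0,0,0.4],0,-0.2],[[0,0,0.3],0,-0.2],[[0,0,0.2],0,-0.2],[[0,0,0.1],0,-0.2],[[0,0,0.08],0,-0.2],[[0,0,0],0,-0.2],[[0,0,0],0,0.5],[[0,0,0],0,0.5],[[0,0,0],0,0.5]]'
python3 -m inch '[[[0,0,0],0,0.6],[[0,0,0],0,0.6],[[0,0,0],0,0.6],[[0,0,0],0,0.6],[[0,0,0],0,0.6],[[0,0,0],0,0.6],[[0,0,0],0,0.6],[[0,0,0],0,0.6],[[0,0,0],0,0.6],[[0,0,0],0,0.6]]'
python3 - <<'E'
from h import *
go(608.4,59.8,94)
p=eyes.read_camera("scene");im=p["pixels"]
q0=proj(p,(530,40,60)).astype(int)
for n,x in(("white",(497.2,-1.1)),("blue",(483.1,77))):
    for z in(60,36):
        r=proj(p,(*x,z)); print(n,z,((r-q0+[45,33])*6).round())
a=cv2.resize(im[160:320,200:400],None,fx=4,fy=3.7,interpolation=cv2.INTER_CUBIC); cv2.imwrite("pics/k.png",a[:,:,::-1])
E
```

```text
t: 34.15
eef_pos: [607.6, 59.8, 94.9]
tcp_rot: [-3.14, -0.0, 0.179]
ft_force: [-5.2, 22.4, 9.4]
opening: 0.341
grip_force: 11.1
t: 35.4
eef_pos: [607.5, 60.3, 95.0]
tcp_rot: [-3.14, -0.0, 0.179]
ft_force: [-0.6, 8.3, 3.0]
opening: 0.324
grip_force: 30.0
t 35.4 pos [607.5  60.3  95. ] rot [-1.7992e+02 -2.0000e-02  1.0270e+01] open 0.324 units [0.014 0.01  0.016] F [-0.6  8.3  3. ]
white 60 [270. 333.]
white 36 [318. 331.]
blue 60 [373. 211.]
blue 36 [421. 210.]
```

```bash
python3 -m inch '[[[0,-0.01,0],0,0.6],[[0,0,-0.01],0,0.6],[[0,0,-0.01],0,0.6],[[0,0,-0.01],0,0.6],[[0,0,-0.01],0,0.6],[[0,0,-0.01],0,0.6],[[0,0,-0.01],0,0.6],[[0,0,-0.01],0,0.6],[[0,0,-0.01],0,0.6],[[0,0,-0.01],0,0.6]]'
```

```text
t: 36.7
eef_pos: [606.5, 60.1, 98.4]
tcp_rot: [-3.14, 0.003, 0.179]
ft_force: [0.1, 4.8, -17.2]
opening: 0.332
grip_force: 30.0
```

```bash
python3 -m inch '[[[0,0,-0.02],0,0.6],[[0,0,-0.02],0,0.6],[[0,0,-0.02],0,0.6],[[0,0,-0.02],0,0.6],[[0,0,-0.02],0,0.6],[[0,0,-0.02],0,0.6],[[0,0,-0.02],0,0.6],[[0,0,-0.02],0,0.6],[[0,0,0],0,0.6],[[0,0,0],0,0.6]]'
python3 - <<'E'
from h import *
go(608,60,110)
p=eyes.read_camera("scene");im=p["pixels"]
a=cv2.resize(im[170:320,200:400],None,fx=4,fy=4,interpolation=cv2.INTER_CUBIC); cv2.imwrite("pics/k2.png",a[:,:,::-1])
E
```

```text
t: 37.95
eef_pos: [607.5, 59.6, 109.6]
tcp_rot: [3.142, 0.0, 0.179]
ft_force: [0.7, 0.6, -2.2]
opening: 0.329
grip_force: 30.0
t 37.95 pos [607.5  59.6 109.6] rot [180.     0.    10.28] open 0.329 units [ 0.009 -0.005 -0.007] F [ 0.7  0.6 -2.2]
```

View pics/k2.png

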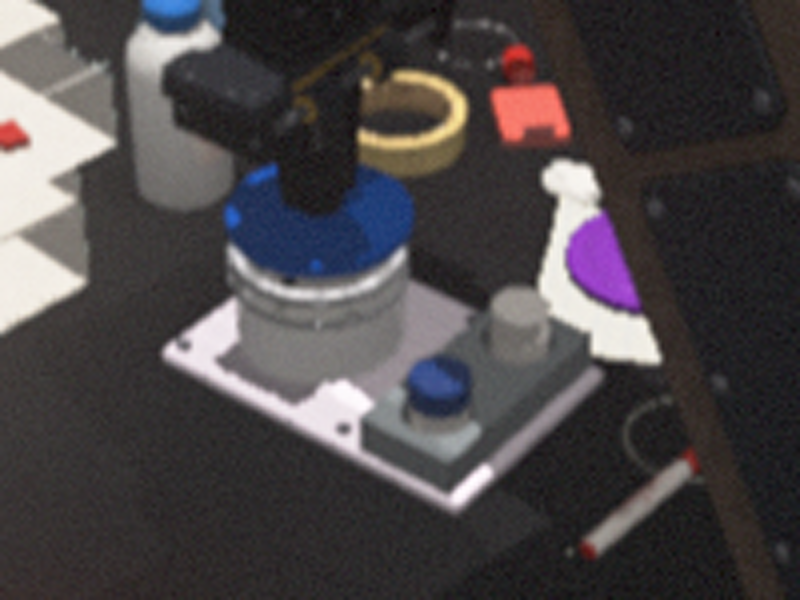

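The lid is clear of the rim, with a dark gap below the flange at crop (320,270), and the wrist carries only about 2 N, the lid's own weight. I'll check its height and tilt.

Run:
```python
from h import *
p=eyes.read_camera("scene")
n,l,s,c=cv2.connectedComponentsWithStats(blue(p,20).astype(np.uint8))
i=l[228,272] or l[232,278]; r,cc=np.nonzero(l==i)
print("obs rows<=",r.max(),"cols",cc.min(),cc.max(),"left-ext row",np.median(r[cc==cc.min()]),"right",np.median(r[cc==cc.max()]))
for h in(5,10,15):
    P=np.array([proj(p,(608+56*np.cos(a),60+56*np.sin(a),75+h+z)) for a in t for z in(0,10)])
    print(h,P[:,0].max().round(1),P[:,1].min().round(1),P[:,1].max().round(1),P[P[:,1].argmin(),0].round(1),P[P[:,1].argmax(),0].round(1))
go(608,60,110); print(env.state()["grip_force"],env.state()["moment"].round(2))
```

```text
obs rows<= 238 cols 256 303 left-ext row 223.5 right 223.0
5 243.1 255.3 302.5 226.7 225.3
10 241.3 255.2 302.5 225.0 223.6
15 239.6 255.0 302.5 223.3 221.9
t 38.05 pos [607.5  59.6 109.5] rot [1.800e+02 1.000e-02 1.028e+01] open 0.329 units [ 0.009 -0.005 -0.008] F [-0.7  0.5 -2.3]
29.990419149398804 [0.   0.04 0.  ]
```

Raised about 15 mm, level, with the grip holding. Handing in.

```bash
python3 -c "
from cell import env
print(env.job_done())"
```

```text
the job is handed in; nothing more can be done
None
```

The job is handed in, at about 38 s on the robot's clock: both canisters stand upright and fully home in the bores, and the gripper holds the blue lid level about 15 mm above the rim, touching nothing else.

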